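Refill the leaning filter tube of a nail-table dust extractor

TASK

Refill the dust extractor on the nail table: drop both flat filter rings into its leaning clear tube so that they lie flat one on the other at the bottom, then put the cover disc in on top of them, fully home, with its knob pointing out of the tube. Leave the hand rest, the bottle and the jar where they are.

Things in the scene. Friction and masses are not known exactly. Their poses are not given: they have to be found in the camera images.
- extractor: fixed white dust-extractor housing, 200 (x) x 180 (y) x 60 mm tall, black vent slots on its front. Origin: centre of its underside; -x is its front, roughly towards the robot
- tube: clear tube, closed at the bottom, fixed in the housing's top, leaning 25 degrees from vertical towards the housing's front. Bore 65 mm, wall 4 mm, 58 mm deep inside from the mouth to a flat floor. Origin: centre of that inner floor, 25 mm above the housing's top; z axis: along the tube, out of its mouth; y axis level. Polished and slippery (friction about 0.15); never moves
- tube_mouth (a point): centre of the tube's mouth, 58 mm from the inner floor along the tube's z; axes as the tube's. A grey funnel lip surrounds it: the bore widens from 65 to 69 mm over the last 2 mm; the lip is 80 mm in outer diameter
- filter_a: grey plastic filter ring, a flat ring 62 mm in outer diameter, 29 mm bore, 20 mm thick, about 70 g, the same either way up and identical to the other filter ring. Starts flat on the table. Origin: centre of its underside; its z axis is the ring's axis (up at the start)
- filter_a_mid (a point): centre of that filter ring, 10 mm from its faces
- filter_b: grey plastic filter ring, a flat ring 62 mm in outer diameter, 29 mm bore, 20 mm thick, about 70 g, the same either way up and identical to the other filter ring. Starts flat on the table. Origin: centre of its underside; its z axis is the ring's axis (up at the start)
- filter_b_mid (a point): centre of that filter ring, 10 mm from its faces
- cover: grey plastic cover disc, 62 mm in diameter and 12 mm thick, with a plain round knob in the middle of its top, 24 mm in diameter and 50 mm tall (62 mm overall height), about 90 g. It starts flat on the table, knob up. Origin: centre of its underside; z axis: its axis, towards the knob
- cover_mid (a point): centre of the cover's disc, 6 mm above its underside
- cover_top (a point): top of the cover's knob, 62 mm above its underside
- cushion: padded hand rest, a white bridge 110 x 260 x 105 mm with a grey cushion; stands beyond the work, to be left alone. Origin: centre of its underside
- remover: clear plastic bottle with white cap, 60 mm in diameter, 140 mm tall; to be left alone. Origin: centre of its underside
- cream: amber jar with white lid, 64 mm in diameter, 50 mm tall; to be left alone. Origin: centre of its underside

How it is judged:
On the way, in this order (a step that is already met when the one before it is completed fails the run):
1. one filter ring lies flat on the tube's floor (((z of filter_a_mid in the frame of tube between 0.004 and 0.0135 m and x of filter_a_mid in the frame of tube between -0.004 and 0.004 m and y of filter_a_mid in the frame of tube between -0.004 and 0.004 m and angle between the z axis of filter_a and the z axis of tube, either way round below 0.07 rad) or (z of filter_b_mid in the frame of tube between 0.004 and 0.0135 m and x of filter_b_mid in the frame of tube between -0.004 and 0.004 m and y of filter_b_mid in the frame of tube between -0.004 and 0.004 m and angle between the z axis of filter_b and the z axis of tube, either way round below 0.07 rad))), for 0.2 s.
2. both filter rings lie one on the other in the tube (z of filter_a_mid in the frame of tube between 0.004 and 0.034 m and x of filter_a_mid in the frame of tube between -0.004 and 0.004 m and y of filter_a_mid in the frame of tube between -0.004 and 0.004 m and angle between the z axis of each of filter_a, filter_b and the z axis of tube, either way round below 0.07 rad and z of filter_b_mid in the frame of tube between 0.004 and 0.034 m and x of filter_b_mid in the frame of tube between -0.004 and 0.004 m and y of filter_b_mid in the frame of tube between -0.004 and 0.004 m), for 0.2 s.
At the end, for the whole second after the job is handed in: Cover on top, knob outwards, its disc centre 42 to 50 mm from the tube floor along the axis (46 when home); both filter rings under it, centres 4 to 34 mm from the floor; all three within 4 mm of the tube axis in x and y, square to it within 0.07 rad, and at rest (all of step 2 and z of cover_mid in the frame of tube between 0.042 and 0.05 m and x of cover_mid in the frame of tube between -0.004 and 0.004 m and y of cover_mid in the frame of tube between -0.004 and 0.004 m and angle between the z axis of cover and the z axis of tube, either way round below 0.07 rad and z of cover_top in the frame of tube above 0.08 m and linear speed of each of filter_a, filter_b, cover below 0.02 m/s); the robot touches nothing.
It fails at once if the hand rest is moved by more than 30 mm (distance of cushion from where it was at the start of the episode above 0.03 m).
It fails at once if the bottle is moved by more than 30 mm (distance of remover from where it was at the start of the episode above 0.03 m).
It fails at once if the jar is moved by more than 30 mm (distance of cream from where it was at the start of the episode above 0.03 m).
It also fails if it takes over 72 s, if anything falls off the work surface, if the arm or the gripper's body presses on something with over 40 N, if the wrist force passes 120 N, or if a joint passes its speed limit or range.

ROBOT

A 7-joint arm with a two-finger parallel gripper is mounted at the origin on the work surface. World frame = base frame: x ahead of the robot, y to its left, z up, the work surface at z = 0. Lengths are in m, angles in rad, forces in N, time in s.
With the tool pointing down it reaches from about 0.4 to 0.85 m from the base axis. Payload 4.5 kg.
Tool frame: the origin (TCP) lies at the very end of the fingers, on their centre line; the grasp point (between the pads) lies 19 mm behind it (r.grip_depth is the distance from the TCP to the grasp point, in m); z points along the fingers, x is the direction in which the jaws open and shut, and the axes are right-handed (so a half turn about z gives the same grasp; the last joint's range is limited). The gripper opens to 88 mm and grips with 3 to 60 N. Pads are 18 mm wide; open, the fingers measure 123 mm over their backs; the gripper's body (75 mm by 187 mm) begins 45 mm behind the grasp point.
Start: joints at [1.191, 0.689, -0.195, 1.565, 0.157, 0.902, -0.215], TCP at [0.251, -0.572, 0.239] pointing down, gripper open.
Joint ranges: [-3.01, 3.01], [-0.46, 2.08], [-1.47, 1.51], [0.13, 2.56], [-1, 4.14], [0.04, 2.09], [-2.66, 2.66]. Speed limits (rad/s): [2.57, 2.57, 3.14, 3.14, 3.14, 3.14, 3.14].

INTERFACE

Orientations are given as a unit quaternion [x, y, z, w].
In Python, from plant import r gives the robot as it stands. The module is installed in compiled form; this text tells all that it offers.
- The arm moves only by the shell command python3 -m jog 'ROWS' [FORCE]. ROWS is JSON, a list of rows, each a list of 5 numbers: the shift along the tool's x, y, z in units of 1 m (1.0 is 1 m), then the turn about the tool's z in units of 360 degrees (1.0 is 360 degrees), then the closure, from 0 (fully open) to 1 (shut). In form: [[dx, dy, dz, yaw, fingers], ...]. A call has 1 to 20 rows; each row shifts and turns the commanded pose from where the row before left it, along the tool's axes as they then stand; what a row does not reach is not made up. A row lasts 1/10 s, in which the tool goes at most 50 mm and 8.59 degrees, less where a joint would pass 70% of its speed; a pose out of reach is approached as far as the arm can. A call with a number of a shift or a turn outside -1 to 1 is refused whole. A call with a gripper value outside its range is refused whole. The fingers move at their own pace and stop on an object; FORCE is the grip in N (left out, the last holds). Time passes only in rows, so rows that do not move let the fingers close. It gives the time, the measured TCP pose, the force and the opening at its end, in the units of the state.
- r.get_state(): the state, without advancing time (a new reading comes with each control period).
- r.snapshot(name): name is "scene" or "top" or "wrist"; returns the picture (480x640x3 uint8, red, green, blue); there is no depth.
- r.get_calibration(name): a dict with "mtx" (3x3 intrinsics, pixels), "R" (3x3) and "t" (3): a world point X has camera coordinates R X + t. Camera axes: x right, y down, z forward; pixel columns grow to the right and rows downward; lengths in m; the calibration is good to about 2 mm. A picture is of the moment at which its call begins: read the wrist's pose just before it. get_calibration takes no time and is no camera call; for the wrist camera it gives the pose at the moment of the call.
- r.finish_job(): hands the job in, once; it reports no verdict.
Trained networks look in the newest picture that a camera, given by its name, has taken for a name from the list of things; names that differ only in an ending like _2 or _b are one class to them, and where a whole thing is asked for, a point or a joint stands for the part that bears it (a point fixed in the world has none). Each returns a list of dicts, best first, with "score" (0 to 1); they miss things now and then, are a little off and sometimes report something else, mostly with a low value. They report only what shows in the picture. A call takes as long as a camera call.
- r.cut_out(thing, camera): "pixels" (480x640 bool, what is visible of it) and "rect" ([left, top, right, bottom] in pixels, round what is visible of it).
The state is a dict: "clock": time; "q": joint angles; "qd": joint speeds; "joint_torque": joint torques, N m; "tool_pos": TCP position; "eef_rot": TCP orientation; "contact_force": force on the tool from outside, world axes, zero at the start; "moment": the same for the moment, N m; "opening": opening from 0.0 (shut) to 1.0 (fully open).
Only numpy, scipy, OpenCV 4.12 (cv2) and the standard library are available. Lean on these libraries where they do the work, as an engineer would, in place of code of your own. Each camera call takes 0.05 s, during which the arm holds its last target.

## Working session

There is one attempt and no reset: what is moved stays moved. The work goes in short steps, Python scripts to look and compute and a shell command to move; the robot and the scene stay as the last step left them, time stands still between calls to the robot, and variables do not carry over. Pictures are saved under pics/ and viewed, and the job is handed in when it is done.

```bash
mkdir -p pics
cat > h.py <<'E'
import numpy as np, cv2, pickle
from plant import r
def snap(n,f):
    im=r.snapshot(n); cv2.imwrite('pics/'+f,im[:,:,::-1]); return im
def ray(cal,px,z):
    d=cal['R'].T@np.linalg.inv(cal['mtx'])@np.array([px[0],px[1],1.]); o=-cal['R'].T@np.array(cal['t'])
    return o+d*(z-o[2])/d[2]
def proj(cal,X):
    c=np.asarray(X)@np.array(cal['R']).T+cal['t']; p=c@np.array(cal['mtx']).T; return p[...,:2]/p[...,2:]
E
python3 - <<'E'
from h import *
for n in('scene','top','wrist'):
    snap(n,n+'0.png'); c=r.get_calibration(n); print(n,-c['R'].T@c['t'],c['R'][2],c['mtx'][0,0])
    if n!='wrist':
        for t in('filter_a','cover','extractor','tube','cushion','remover','cream'):
            for d in r.cut_out(t,n)[:3]: 
                m=d['pixels'];ys,xs=np.nonzero(m); print(n,t,round(d['score'],2),d['rect'],m.sum(),xs.mean().round(1),ys.mean().round(1))
print(r.get_state())
E
```

```text
scene [ 0.94725127 -0.3756424   0.86288067] [-0.40340537  0.34556914 -0.84725797] 481.52432244294135
scene filter_a 0.97 [173.0, 254.5, 205.3, 289.3] 763 189.1 271.7
scene filter_a 0.89 [276.1, 211.4, 305.3, 242.9] 634 290.3 226.5
scene filter_a 0.49 [367.8, 237.5, 402.5, 296.4] 1530 386.3 267.2
scene cover 0.77 [273.8, 272.3, 304.6, 309.4] 827 290.2 289.5
scene cover 0.64 [370.4, 239.5, 403.2, 293.2] 1435 386.5 266.8
scene extractor 0.91 [342.9, 145.6, 468.6, 256.3] 7957 404.7 197.6
scene tube 0.18 [385.9, 155.7, 448.5, 224.5] 2637 416.2 185.7
scene cushion 0.77 [240.6, 280.6, 394.4, 432.8] 10449 315.2 356.3
scene remover 0.71 [369.7, 241.5, 403.6, 296.2] 1395 386.5 267.4
scene cream 0.97 [180.4, 338.6, 218.1, 377.1] 1197 197.1 359.9
top [ 0.4548022  -0.06866041  1.09605433] [ 0.15692368  0.02055483 -0.98739681] 527.9026609579767
top filter_a 0.96 [421.1, 317.5, 457.0, 344.7] 609 437.2 329.8
top filter_a 0.7 [310.7, 295.6, 341.8, 324.7] 584 327.5 309.3
top filter_a 0.18 [166.3, 204.1, 263.2, 311.7] 9384 214.7 257.3
top cover 0.55 [353.8, 237.8, 384.5, 268.5] 736 370.0 253.3
top extr
[... 541 characters left out ...]
': array([ 1.1908021 ,  0.68906452, -0.19458976,  1.56527632,  0.15734462,
        0.90253742, -0.21509569]), 'qd': array([-4.94111491e-04,  2.65476029e-04,  8.39544383e-05,  8.93228267e-04,
       -6.85308321e-04,  1.38188595e-03, -1.15151842e-03]), 'joint_torque': array([ 1.58969369e-04, -5.27452362e+01, -1.26693774e+00, -1.53741074e+01,
       -5.19463071e-02, -7.83981941e-04,  7.74547914e-06]), 'tool_pos': array([ 0.25132211, -0.57227594,  0.23877096]), 'eef_rot': array([ 8.37295064e-01, -5.46751290e-01,  3.42937659e-05,  4.36339303e-05]), 'contact_force': array([0.70348308, 0.16336038, 0.06410885]), 'moment': array([-0.03543667, -0.00442578,  0.0110907 ]), 'opening': 1.0002818703650411}
```

View pics/scene0.png

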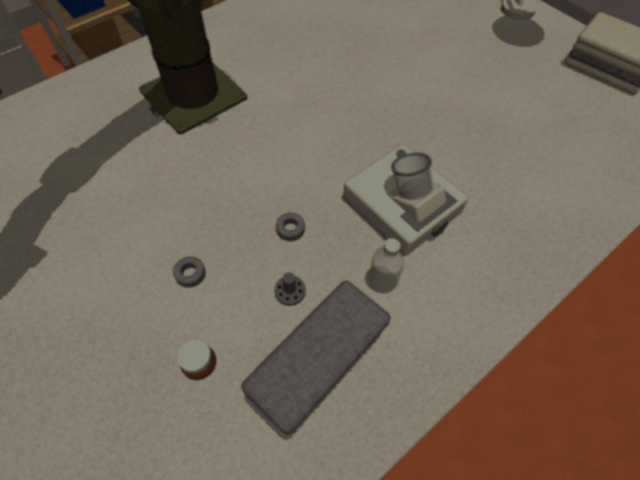

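View pics/top0.png

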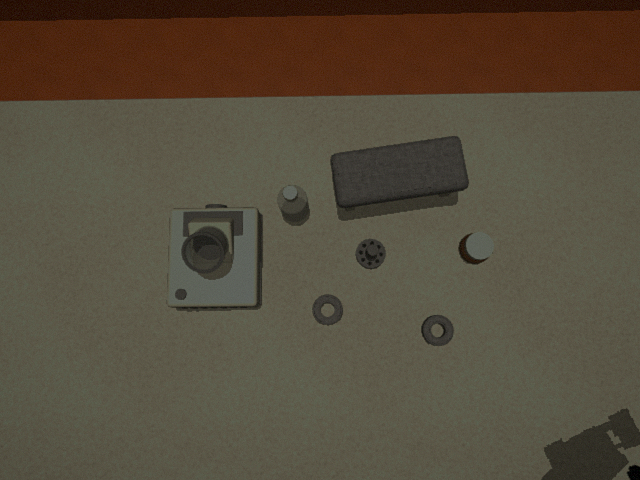

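Run:
```python
from h import *
im=cv2.imread('pics/top0.png'); a=cv2.resize(im[190:330,150:280],None,fx=4.2,fy=4.2,interpolation=cv2.INTER_CUBIC)
cv2.imwrite('pics/topc.png',cv2.convertScaleAbs(a,alpha=1.7))
im=cv2.imread('pics/scene0.png'); a=cv2.resize(im[130:265,330:480],None,fx=4.2,fy=4.2,interpolation=cv2.INTER_CUBIC)
cv2.imwrite('pics/scenec.png',cv2.convertScaleAbs(a,alpha=1.7))
ct=r.get_calibration('top');cs=r.get_calibration('scene')
for p in [(327,309.5),(437.2,330)]: print('ring',ray(ct,p,.01))
print('scene ring',ray(cs,(290.3,226.8),.01),ray(cs,(189.1,271.5),.01))
print('cover',ray(ct,(370,253.5),.01), 'jar',ray(ct,(475.8,247),.05),'bottle',ray(ct,(290,192.5),.14))
for p in [(170.5,208),(257.5,208),(258,306),(168.5,306)]: print('ext',ray(ct,p,.06))
for p in [(344,190),(402,150),(467,197),(410,243)]: print('ext s',ray(cs,p,.06))
print('mouth top',ray(ct,(205,249),.1376),'scene',ray(cs,(412,162.5),.1376))
```

```text
ring [ 0.48650343 -0.06210524  0.01      ]
ring [ 0.44369025 -0.28424771  0.01      ]
scene ring [ 0.48602762 -0.06128826  0.01      ] [ 0.4419809  -0.28218006  0.01      ]
cover [ 0.60090636 -0.15227888  0.01      ] jar [ 0.60644655 -0.35965325  0.05      ] bottle [0.69960294 0.00397724 0.14      ]
ext [0.69098474 0.25180383 0.06      ]
ext [0.68885585 0.07552707 0.06      ]
ext [0.4928827 0.0723812 0.06     ]
ext [0.49428025 0.24845212 0.06      ]
ext s [0.51185467 0.0635658  0.06      ]
ext s [0.50986471 0.23666427 0.06      ]
ext s [0.68779589 0.24932639 0.06      ]
ext s [0.69115272 0.07752175 0.06      ]
mouth top [0.59518126 0.16091998 0.1376    ] scene [0.58785322 0.16954551 0.1376    ]
```

View pics/topc.png

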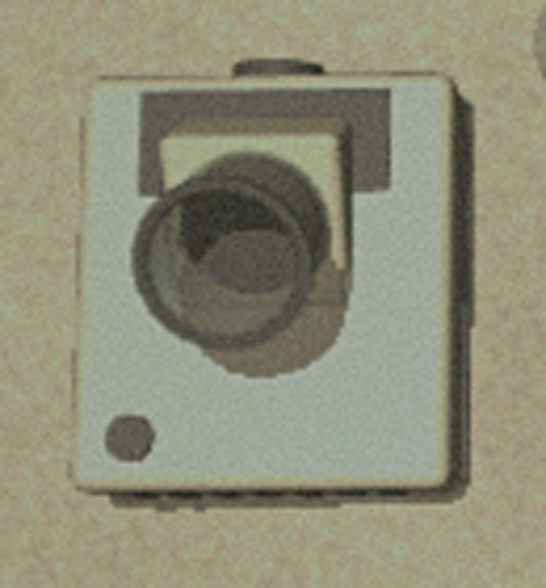

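View pics/scenec.png

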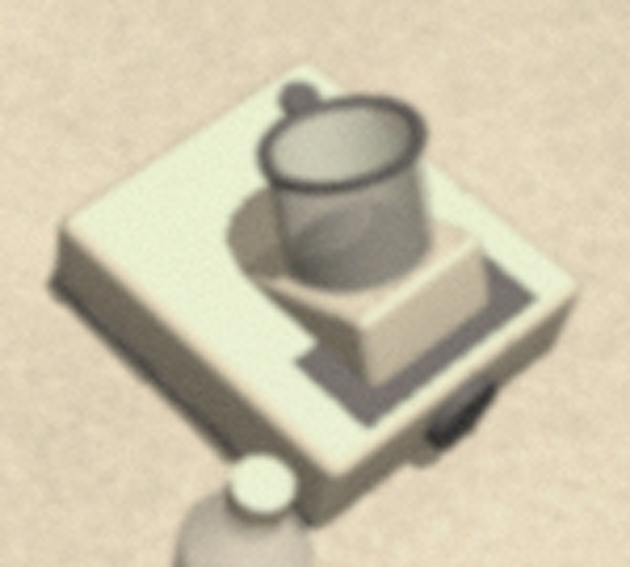

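```bash
cat > lip.py <<'E'
from h import *
from scipy.optimize import least_squares
th=np.linspace(0,2*np.pi,400)
def circ(p,R=.04,off=0):
    c,psi=np.array(p[:3]),p[3]; s,k=np.sin(np.radians(25)),np.cos(np.radians(25))
    n=np.array([-s*np.cos(psi),-s*np.sin(psi),k]); y=np.array([-np.sin(psi),np.cos(psi),0]); x=np.cross(y,n)
    return c+off*n+R*(np.cos(th)[:,None]*x+np.sin(th)[:,None]*y)
E
python3 - <<'E'
from lip import *
ct=r.get_calibration('top');cs=r.get_calibration('scene')
obt=np.array([132,318,172,350])/4.2+[150,150,190,190]; obs=np.array([257,427,95,192])/4.2+[330,330,130,130]
def ext(q): return np.array([q[:,0].min(),q[:,0].max(),q[:,1].min(),q[:,1].max()])+.5-.5
f=lambda p:np.r_[ext(proj(ct,circ(p)))-obt,ext(proj(cs,circ(p)))-obs]
for psi in [None]:
    s=least_squares(f,[.59,.165,.1376,0.]); print(s.x,s.fun.round(2))
g=lambda p:f([p[0],p[1],p[2],0]); s2=least_squares(g,[.59,.165,.1376]);print(s2.x,s2.fun.round(2))
for n,c,o in(('top',ct,(150,190,130,140)),('scene',cs,(330,130,150,135))):
    im=cv2.imread('pics/'+n+'0.png'); x,y,w,h=o
    a=cv2.convertScaleAbs(cv2.resize(im[y:y+h,x:x+w],None,fx=4.2,fy=4.2,interpolation=cv2.INTER_CUBIC),alpha=1.6)
    for R in(.04,.0325):
        q=(proj(c,circ(s.x,R))-[x,y]+.5)*4.2
        cv2.polylines(a,[q.round().astype(int)],True,(0,0,255),1)
    q=(proj(c,circ(s.x,.0325,-.058))-[x,y]+.5)*4.2
    cv2.polylines(a,[q.round().astype(int)],True,(255,0,0),1)
    cv2.imwrite('pics/ov_%s.png'%n,a)
E
python3 -c "
import cv2,numpy as np
a=cv2.imread('pics/ov_top.png');b=cv2.imread('pics/ov_scene.png')
h=max(a.shape[0],b.shape[0]);f=lambda i:cv2.resize(np.pad(i,((0,h-i.shape[0]),(0,0),(0,0))),None,fx=.66,fy=.66)
cv2.imwrite('pics/ov.png',np.hstack([f(a),f(b)]))"
```

```text
[0.5893798  0.16377898 0.13901425 0.0601289 ] [-0.09 -0.72  0.04 -0.74 -0.82 -0.3  -0.07  0.19]
[0.5893939  0.16378952 0.13904363] [ 0.04 -0.82  0.04 -0.76 -0.88 -0.24  0.31 -0.21]
```

View pics/ov.png

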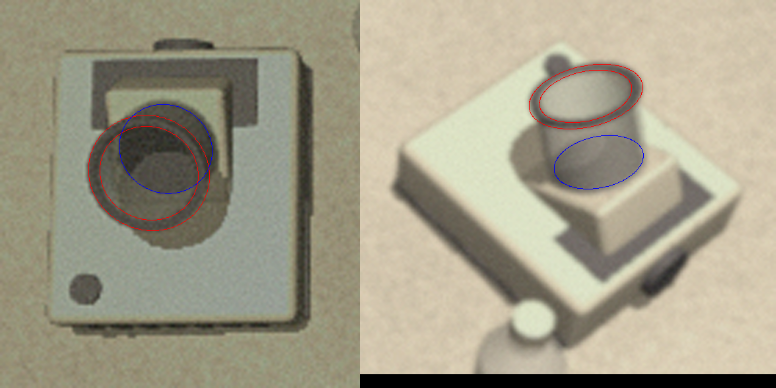

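```bash
python3 -m jog '[[0,0,0,0.022,0],[0,0,0,0.022,0],[0,0,0,0.0218,0],[-0.034,-0.0157,0.006,0,0],[-0.034,-0.0157,0.006,0,0],[-0.034,-0.0157,0.006,0,0],[-0.034,-0.0157,0.006,0,0],[-0.034,-0.0157,0.006,0,0],[-0.034,-0.0157,0.006,0,0],[-0.034,-0.0157,0.006,0,0],[-0.034,-0.0157,0.006,0,0],[-0.034,-0.0157,0.006,0,0],[-0.034,-0.0157,0.006,0,0],[-0.034,-0.0157,0.006,0,0],[-0.034,-0.0157,0.006,0,0],[-0.034,-0.0157,0.006,0,0],[-0.034,-0.0157,0.006,0,0],[0,0,0,0,0]]' 10
python3 - <<'E'
from h import *
s=r.get_state();c=r.get_calibration('wrist');snap('wrist','w1.png');print(s['tool_pos'],s['eef_rot'],s['q'].round(2))
for t in('filter_a','cover','tube'):
  for d in r.cut_out(t,'wrist')[:2]:
    m=d['pixels'];ys,xs=np.nonzero(m);l,t_,R,b=d['rect'];print(t,d['score'],d['rect'],ray(c,((l+R)/2,(t_+b)/2),.02))
E
```

```text
clock: 2.65
tool_pos: [0.4737, -0.0899, 0.1542]
eef_rot: [0.711, -0.703, -0.001, -0.002]
contact_force: [-0.5, -0.5, 0.1]
opening: 1.003
[ 0.47370562 -0.08985572  0.15418443] [ 7.10823485e-01 -7.03367523e-01 -5.18667621e-04 -1.95746147e-03] [ 0.08  0.65  0.03  2.08 -0.05  0.41 -1.41]
filter_a 0.98 [533.6, 226.0, 635.1, 315.1] [ 0.44735015 -0.27832517  0.02      ]
filter_a 0.73 [220.2, 161.6, 313.1, 254.4] [ 0.48821156 -0.06171319  0.02      ]
cover 0.75 [358.4, 0.6, 465.7, 79.0] [ 0.59083634 -0.14973074  0.02      ]
tube 0.42 [358.5, 1.0, 466.6, 78.9] [ 0.5907578  -0.15003404  0.02      ]
```

View wrist.

View pics/w1.png

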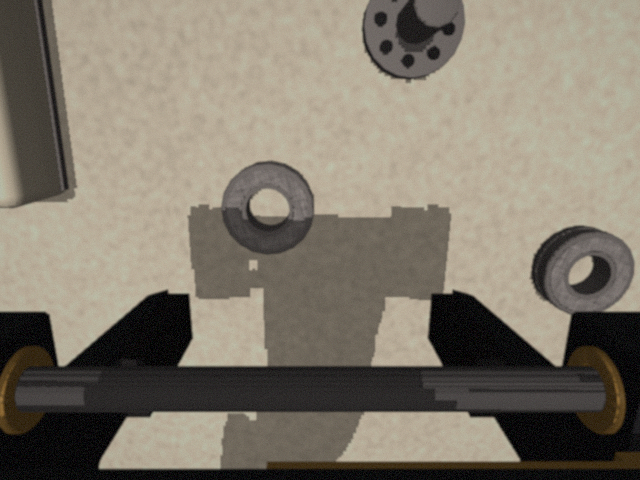

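Run:
```python
from h import *
s=r.get_state();c=r.get_calibration('wrist');print(s['tool_pos'],s['qd'].round(3))
im=r.snapshot('wrist')
d=r.cut_out('filter_a','wrist')
th=np.linspace(0,2*np.pi,200)
from scipy.optimize import least_squares
for k in d[:2]:
    cs,_=cv2.findContours(k['pixels'].astype(np.uint8),0,1);q=max(cs,key=cv2.contourArea)[:,0,:]
    if q[:,0].max()>630: continue
    def sil(p):
        P=np.vstack([np.c_[p[0]+.031*np.cos(th),p[1]+.031*np.sin(th),0*th+z] for z in(0,.02)])
        return cv2.convexHull(proj(c,P).astype(np.float32))
    f=lambda p:[cv2.pointPolygonTest(sil(p),(float(a),float(b)),True) for a,b in q[::3]]
    s=least_squares(f,[.487,-.062],diff_step=1e-3);print(k['score'],s.x,np.std(s.fun))
```

```text
[ 0.47047789 -0.09756063  0.15490771] [ 0.015 -0.004  0.005  0.002 -0.001 -0.    -0.001]
0.79 [ 0.44446541 -0.28207578] 0.540879945308244
0.71 [ 0.48709545 -0.06207984] 0.4923522970846683
```

```bash
python3 -m jog '[[-0.018,-0.008,0.02,0,0],[-0.0176,-0.0082,0.02,0,0],[0,0,0.02,0,0],[0,0,0.02,0,0],[0,0,0.02,0,0],[0,0,0.015,0,0],[0,0,0.01,0,0],[0,0,0.01,0,0],[0,0,0.005,0,0],[0,0,0.004,0,0],[0,0,0,0,0],[0,0,0,0,0]]'
python3 -c "
from h import *
print(r.get_state()['tool_pos'],r.get_state()['eef_rot']);snap('wrist','w2.png')"
```

```text
clock: 4.15
tool_pos: [0.4874, -0.0606, 0.011]
eef_rot: [0.707, -0.707, 0.0, -0.0]
contact_force: [-0.4, 0.3, -0.2]
opening: 0.999
[ 0.48737355 -0.06061444  0.01103899] [ 7.07248554e-01 -7.06964911e-01  2.64236880e-04 -1.68726260e-04]
```

View pics/w2.png

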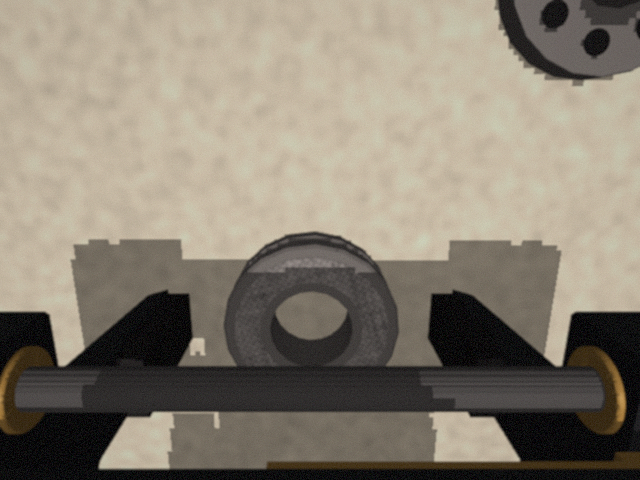

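```bash
python3 -m jog '[[0,0,0,0,1],[0,0,0,0,1],[0,0,0,0,1],[0,0,0,0,1],[0,0,0,0,1],[0,0,0,0,1],[0,0,-0.02,0,1],[0,0,-0.03,0,1],[0,0,-0.03,0,1],[0,0,0,0,1],[0,0,0,0,1]]' 12
python3 -c "
from h import *
print(r.get_state()['tool_pos'],r.get_state()['eef_rot']);snap('wrist','w3.png');snap('scene','s3.png')"
```

```text
clock: 5.3
tool_pos: [0.4873, -0.0605, 0.0909]
eef_rot: [0.707, -0.707, 0.0, -0.0]
contact_force: [0.3, 0.2, -0.9]
opening: 0.697
[ 0.48733279 -0.06053358  0.0908862 ] [ 7.07282465e-01 -7.06930886e-01  3.75856744e-04 -3.09583555e-04]
```

View pics/w3.png

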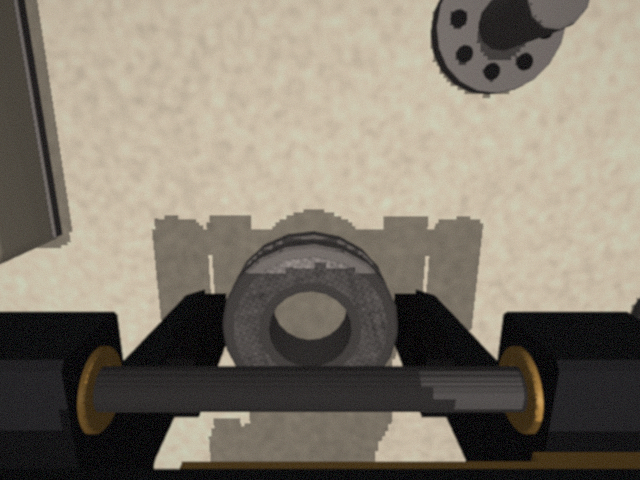

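View pics/s3.png

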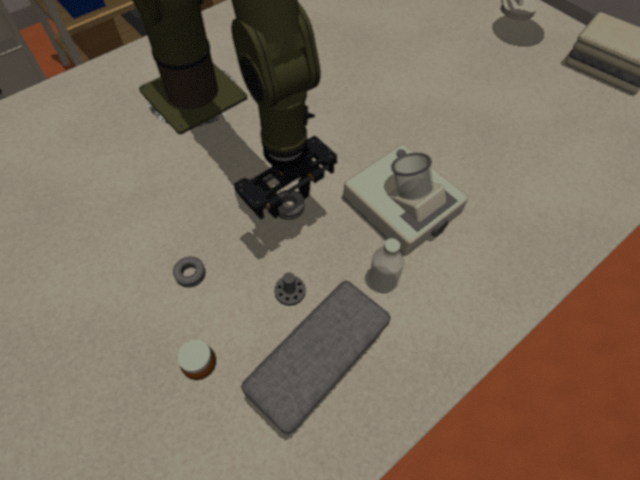

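```bash
python3 -m jog '[[0,0,-0.03,0,1],[0,0,-0.03,0,1],[-0.025,-0.005,-0.03,0,1],[-0.03,-0.005,-0.03,0,1],[-0.03,-0.005,-0.014,0,1],[-0.03,-0.005,-0.01,0,1],[-0.03,-0.005,0,0,1],[-0.03,-0.005,0,0,1],[-0.03,-0.005,0,0,1],[-0.0195,-0.008,0,0,1],[0,0,0,0,1],[0,0,0,0,1],[0,0,0,0,1]]'
python3 - <<'E'
from lip import *
s=r.get_state();c=r.get_calibration('wrist');im=snap('wrist','w4.png');pickle.dump((s,c),open('w4.pkl','wb'));print(s['tool_pos'],s['eef_rot'])
a=im[:,:,::-1].copy()
for p,col in(([.5894,.1638,.139,.03],(0,0,255)),):
  for R,o in((.04,0),(.0345,0),(.0325,-.058)):
    cv2.polylines(a,[proj(c,circ(p,R,o)).round().astype(int)],True,col,1)
cv2.imwrite('pics/w4o.png',a)
E
```

```text
clock: 6.7
tool_pos: [0.5294, 0.1619, 0.2339]
eef_rot: [-0.706, 0.708, -0.0, -0.001]
contact_force: [-0.5, 0.3, -0.7]
opening: 0.697
[0.52942461 0.16190347 0.2339331 ] [-7.06467662e-01  7.07744001e-01 -3.25687792e-05 -1.36755417e-03]
```

View pics/w4o.png

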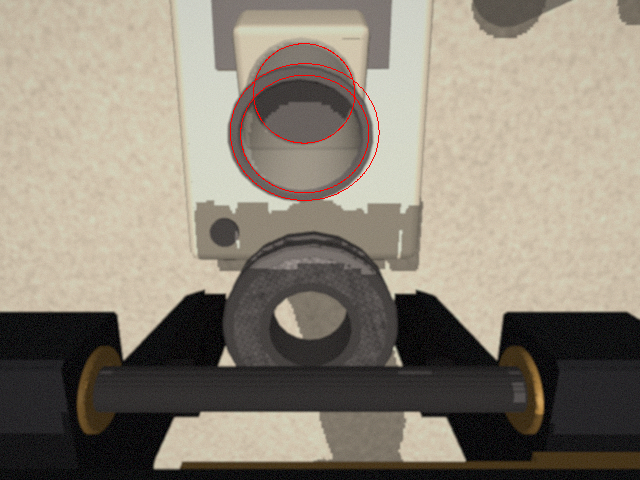

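View pics/w4.png

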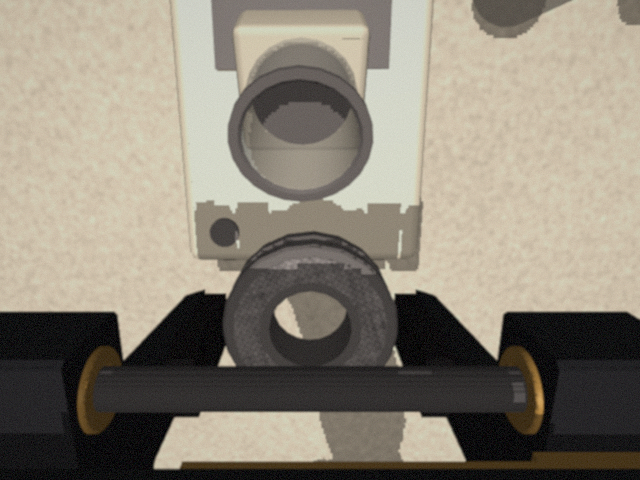

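Run:
```python
from lip import *
s,c=pickle.load(open('w4.pkl','rb'))
im=cv2.imread('pics/w4.png').astype(int)
# dark lip outer edge points: radial search
pts=[]
for a in np.linspace(0,2*np.pi,72,endpoint=False):
    rr=np.arange(45,85,.25); X=301+rr*np.cos(a);Y=132+rr*np.sin(a)*.96
    v=cv2.remap(im.sum(2).astype(np.float32),X.astype(np.float32)[None],Y.astype(np.float32)[None],1)[0]
    v=cv2.GaussianBlur(v[None],(9,1),0)[0]; g=np.gradient(v); i=np.argmax(g[80:])+80
    pts.append((X[i],Y[i]))
pts=np.array(pts,np.float32)
f=lambda p,z=None:np.array([cv2.pointPolygonTest(proj(c,circ(p if z is None else [p[0],p[1],z,p[2]])).astype(np.float32)[:,None],(float(a),float(b)),True) for a,b in pts])
for z in(.1376,.139,None):
    s0=least_squares((lambda p:f(p,z)) if z else f,[.589,.164,.03] if z else [.589,.164,.138,.03],loss='soft_l1',diff_step=1e-3)
    print(z,s0.x,np.median(np.abs(s0.fun)))
print('tcp px',proj(c,s['tool_pos']), proj(c,s['tool_pos']+[0,0,.0095]))
# held ring fit with z fixed top at tcp+.009
m=r.cut_out('filter_a','wrist')
for d in m[:3]: print(d['score'],d['rect'])
```

```text
0.1376 [0.58875013 0.16592982 0.03468207] 0.45151596739645017
0.139 [0.58877815 0.16579732 0.04196166] 0.7847008800853226
None [0.58873975 0.16599952 0.13647617 0.03355301] 0.43212458495746786
tcp px [308.00533072 317.83012165] [307.98358747 329.94097495]
0.57 [222.9, 231.9, 394.3, 368.6]
```

```bash
python3 -m jog '[[-0.0045,-0.024,0,0,1],[0,-0.024,0.01,0,1],[0,-0.0243,0.02,0,1],[0,0,0.02,0,1],[0,0,0.0134,0,1],[0,0,0,0,1],[0,0,0,0,1],[0,0,0,0,1]]' 8
python3 - <<'E'
from h import *
s=r.get_state();print(s['tool_pos'],s['contact_force'],s['moment']);snap('scene','s5.png');snap('wrist','w5.png')
E
```

```text
clock: 7.6
tool_pos: [0.6028, 0.1686, 0.1725]
eef_rot: [0.707, -0.707, 0.0, -0.001]
contact_force: [0.8, -0.5, -0.9]
opening: 0.697
[0.60276319 0.16858893 0.17250234] [ 0.75451218 -0.4559593  -0.88303971] [ 0.02048253 -0.01572301  0.03284048]
```

```bash
python3 -m jog '[[0,0,0.003,0,1],[0,0,0.002,0,1],[0,0,0.001,0,1],[0,0,0,0,1]]'
python3 -m jog '[[0,0,0.002,0,1],[0,0,0.002,0,1],[0,0,0,0,1]]'
python3 -m jog '[[0,0,0.002,0,1],[0,0,0.001,0,1],[0,0,0,0,1]]'
python3 - <<'E'
from h import *
s=r.get_state();print(s['tool_pos'],s['contact_force'],s['moment']);snap('scene','s6.png');snap('wrist','w6.png')
im=cv2.imread('pics/s6.png');cv2.imwrite('pics/s6c.png',cv2.resize(im[80:240,330:500],None,fx=3.5,fy=3.5,interpolation=cv2.INTER_CUBIC))
E
```

```text
clock: 8.1
tool_pos: [0.6022, 0.1685, 0.1651]
eef_rot: [0.707, -0.707, -0.0, 0.0]
contact_force: [-0.8, -0.2, -0.2]
opening: 0.694
clock: 8.4
tool_pos: [0.6023, 0.1685, 0.1611]
eef_rot: [0.707, -0.707, -0.0, 0.0]
contact_force: [0.0, 0.2, 0.0]
opening: 0.697
clock: 8.7
tool_pos: [0.602, 0.1685, 0.1581]
eef_rot: [0.707, -0.707, -0.0, 0.0]
contact_force: [-1.9, -0.4, 1.4]
opening: 0.696
[0.60200793 0.16845152 0.15805974] [-1.92730127 -0.43432647  1.43732551] [ 0.03709435  0.24108148 -0.02327074]
```

View pics/w6.png

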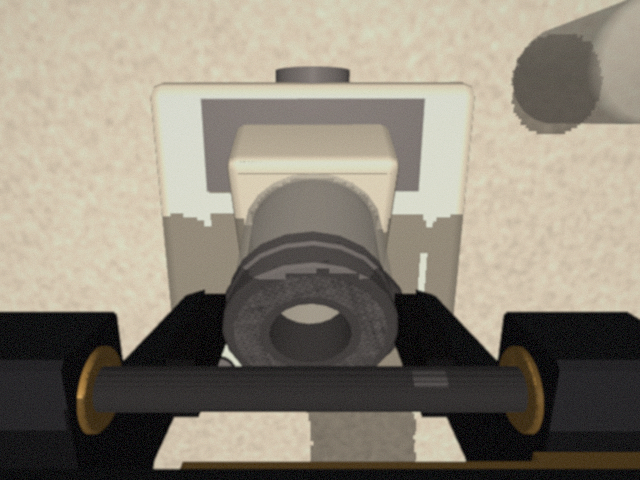

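View pics/s6c.png

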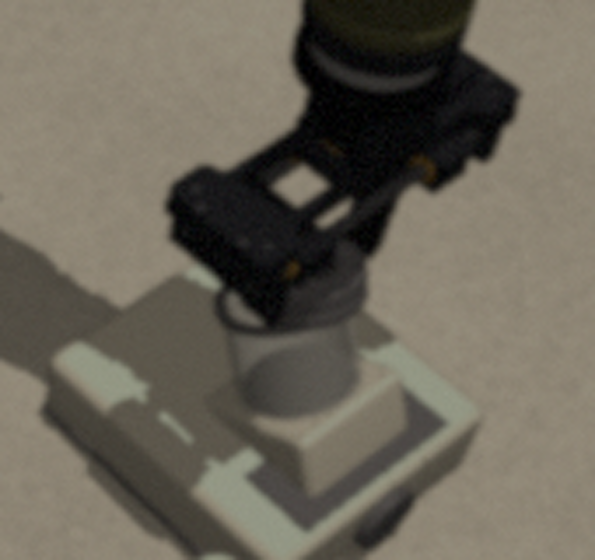

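```bash
python3 -m jog '[[0.002,0,0.001,0,1],[0,0,0.001,0,1],[0,0,0,0,1]]'
python3 -m jog '[[0,0,0.001,0,1],[0,0,0.001,0,1],[0,0,0,0,1]]'
python3 - <<'E'
from h import *
s=r.get_state();print(s['tool_pos'],s['contact_force'],s['moment']);snap('wrist','w7.png')
E
```

```text
clock: 9.1
tool_pos: [0.6024, 0.1663, 0.1564]
eef_rot: [0.707, -0.707, 0.0, 0.0]
contact_force: [-0.9, 0.5, 1.6]
opening: 0.694
clock: 9.4
tool_pos: [0.6024, 0.1665, 0.155]
eef_rot: [0.707, -0.707, 0.0, -0.0]
contact_force: [-2.5, -0.8, 6.1]
opening: 0.699
[0.60240189 0.16649092 0.15501944] [-2.52854316 -0.79180935  6.1237359 ] [-0.02875939  0.62244951 -0.01836576]
```

View pics/w7.png

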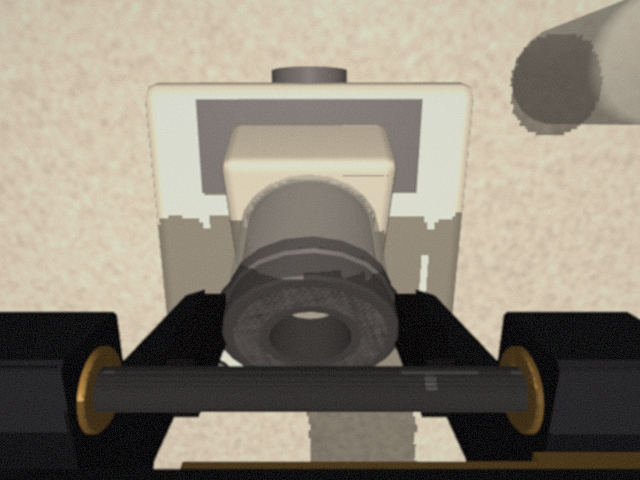

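```bash
python3 -m jog '[[0,0.0006,-0.0014,0,1],[0,0,0,0,1],[0,0.0048,0.00225,0,1],[0,0.0048,0.00225,0,1],[0,0.0048,0.00225,0,1],[0,0.0048,0.00225,0,1],[0,0,0,0,1],[0,0,0,0,1]]'
python3 - <<'E'
from h import *
s=r.get_state();print(s['tool_pos'],s['contact_force'],s['moment']);snap('wrist','w8.png');snap('scene','s8.png')
im=cv2.imread('pics/s8.png');cv2.imwrite('pics/s8c.png',cv2.resize(im[80:240,330:500],None,fx=3.5,fy=3.5,interpolation=cv2.INTER_CUBIC))
E
```

```text
clock: 10.25
tool_pos: [0.5825, 0.1665, 0.1467]
eef_rot: [0.707, -0.707, 0.0, 0.0]
contact_force: [-0.6, -0.3, -0.9]
opening: 0.697
[0.58251368 0.16647621 0.14669689] [-0.62205218 -0.34501032 -0.88383345] [ 0.07281528  0.00803716 -0.02937353]
```

View pics/w8.png

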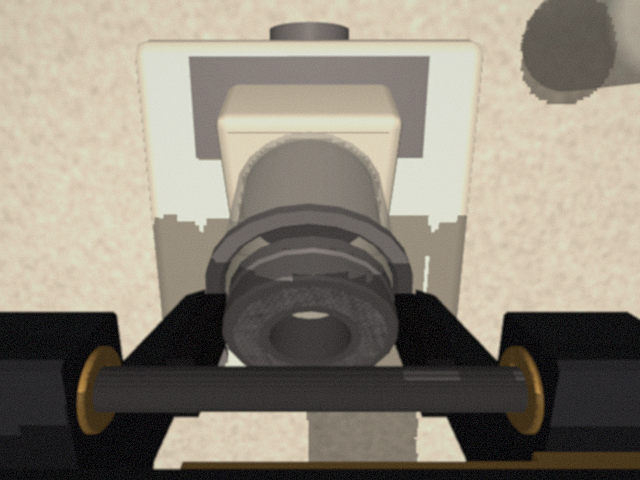

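View pics/s8c.png

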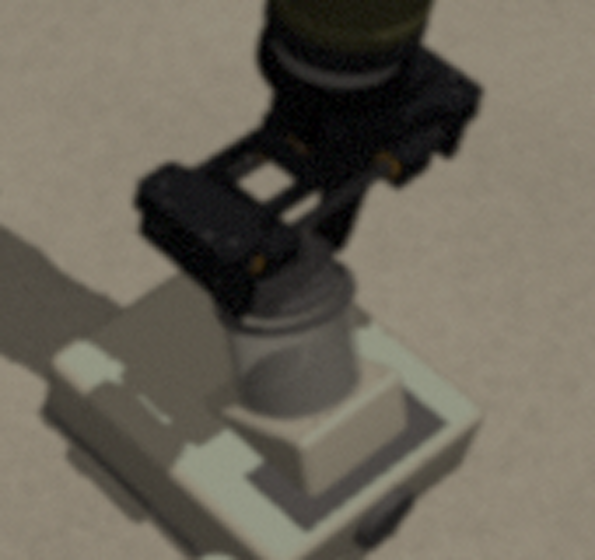

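```bash
cat > ov.py <<'E'
from lip import *
import sys
c=pickle.load(open('w8.pkl','rb')) if 0 else r.get_calibration('wrist'); s=r.get_state()
a=cv2.imread(sys.argv[1]); M=[float(v) for v in sys.argv[2].split(',')]
cv2.polylines(a,[proj(c,circ(M+[0.0])).round().astype(int)],True,(0,0,255),1)
cv2.polylines(a,[proj(c,circ(M+[0.0],.0345)).round().astype(int)],True,(0,0,255),1)
n=np.array([-.4226,0,.9063]); pv=s['tool_pos']+[-.0006,0,.0045]
for h,R in((-.0155,.031),(.0045,.031),(.0045,.0145)):
    cv2.polylines(a,[proj(c,circ(list(pv+h*n)+[0.],R)).round().astype(int)],True,(0,255,0),1)
cv2.imwrite('pics/ovw.png',a[120:400,150:480].repeat(2,0).repeat(2,1))
E
python3 ov.py pics/w8.png .5887,.1664,.1376
```

```text
(no output)
```

View pics/ovw.png

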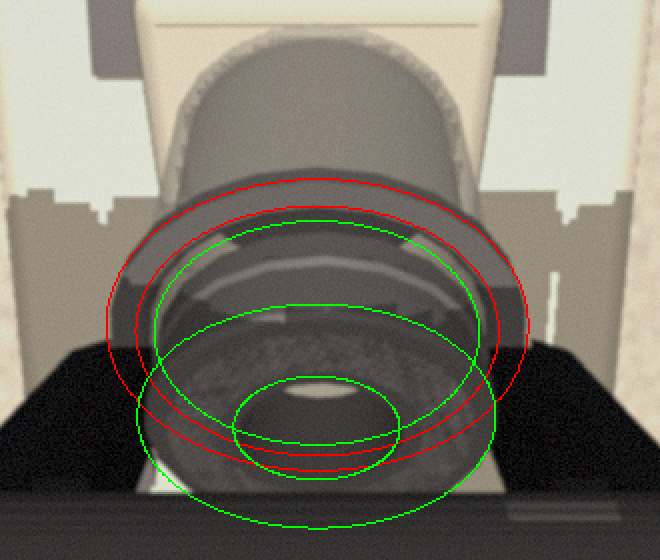

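```bash
python3 -c "
import cv2
a=cv2.imread('pics/w8.png')[195:375,200:420];cv2.imwrite('pics/z8.png',cv2.convertScaleAbs(cv2.resize(a,None,fx=3.4,fy=3.4,interpolation=cv2.INTER_CUBIC),alpha=2.2))"
```

```text
(no output)
```

View pics/z8.png

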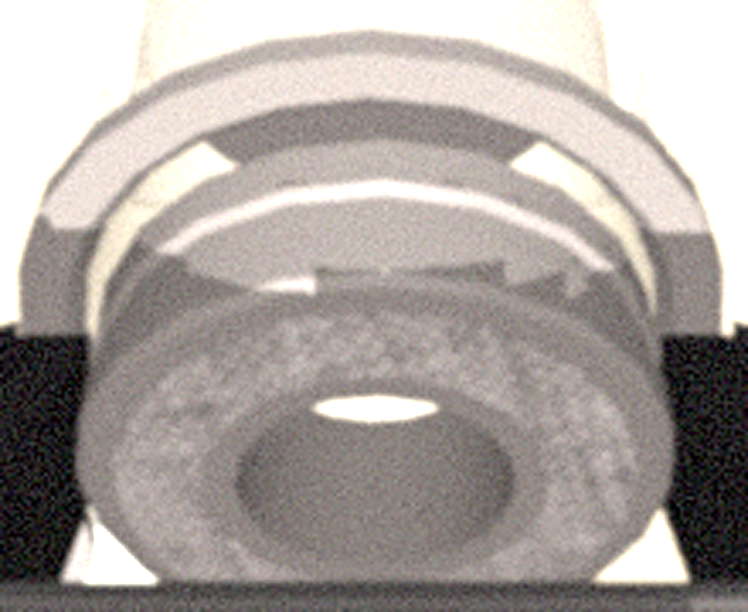

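```bash
python3 -m jog '[[0,-0.0004,0.0009,0,1],[0,-0.0004,0.0009,0,1],[0,-0.0004,0.0009,0,1],[0,0,0,0,1]]'
python3 -m jog '[[0,-0.0004,0.0009,0,1],[0,-0.0004,0.0009,0,1],[0,-0.0004,0.0009,0,1],[0,0,0,0,1],[0,0,0,0,1]]'
python3 - <<'E'
from h import *
s=r.get_state();print(s['tool_pos'],s['contact_force'],s['moment']);snap('wrist','w9.png')
a=cv2.imread('pics/w9.png')[165:375,200:420];cv2.imwrite('pics/z9.png',cv2.convertScaleAbs(cv2.resize(a,None,fx=2.8,fy=2.8,interpolation=cv2.INTER_CUBIC),alpha=2.2))
E
```

```text
clock: 10.75
tool_pos: [0.5838, 0.1664, 0.1438]
eef_rot: [0.707, -0.707, 0.0, 0.0]
contact_force: [0.5, 0.5, -0.5]
opening: 0.698
clock: 11.25
tool_pos: [0.5849, 0.1665, 0.1413]
eef_rot: [0.707, -0.707, 0.0, 0.0]
contact_force: [-0.8, 0.3, 0.0]
opening: 0.696
[0.5849366  0.16647096 0.14130196] [-0.80441594  0.34510708  0.03747767] [ 0.03859368  0.06394499 -0.00550045]
```

View pics/z9.png

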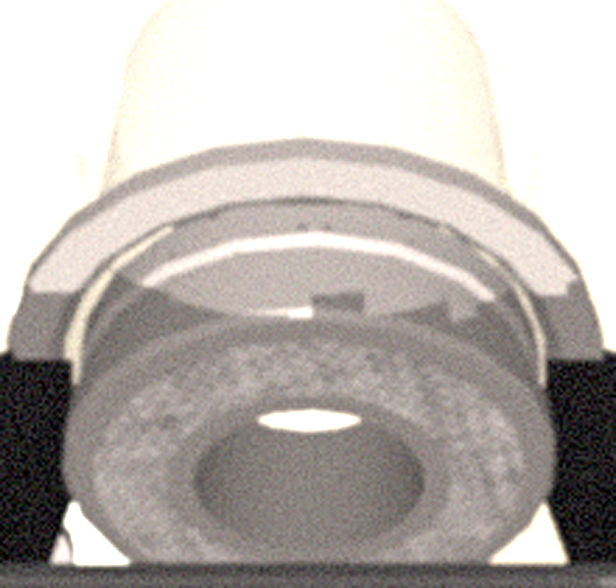

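```bash
python3 -m jog '[[0,0,0,0,0.1],[0,0,0,0,0.1],[0,0,0,0,0.1],[0,0,0,0,0.1],[0,0,0,0,0.1]]'
python3 - <<'E'
from h import *
s=r.get_state();print(s['tool_pos'],s['contact_force'],s['moment']);snap('wrist','w10.png');snap('scene','s10.png')
a=cv2.imread('pics/w10.png')[165:375,200:420];cv2.imwrite('pics/z10.png',cv2.convertScaleAbs(cv2.resize(a,None,fx=2.8,fy=2.8,interpolation=cv2.INTER_CUBIC),alpha=2.2))
E
```

```text
clock: 11.8
tool_pos: [0.585, 0.1665, 0.1413]
eef_rot: [0.707, -0.707, 0.0, -0.0]
contact_force: [-0.9, -0.1, -0.4]
opening: 0.9
[0.58498011 0.16646006 0.14131806] [-0.93331776 -0.08831932 -0.38054125] [0.04154562 0.00615602 0.02986999]
```

View pics/z10.png

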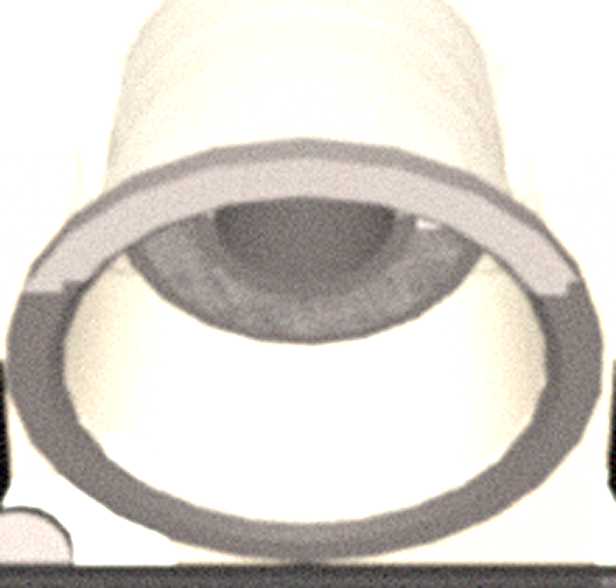

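```bash
python3 -m jog '[[0,0,-0.03,0,0],[0,0,-0.03,0,0],[0.0375,0.0118,0,0,0],[0.0375,0.0118,0,0,0],[0.0375,0.0118,0,0,0],[0.0375,0.0118,0,0,0],[0.0375,0.0118,0,0,0],[0.0375,0.0118,0.012,0,0],[0.0375,0.0118,0.012,0,0],[0.0375,0.0118,0.012,0,0],[0.0375,0.0118,0.012,0,0],[0.0375,0.0118,0.012,0,0],[0.0375,0.0116,0.012,0,0],[0.037,0.0116,0.012,0,0],[0,0,0.012,0,0],[0,0,0,0,0],[0,0,0,0,0]]' 10
python3 - <<'E'
from h import *
s=r.get_state();c=r.get_calibration('wrist');snap('wrist','w11.png');print(s['tool_pos'],s['eef_rot'],s['qd'].round(3))
d=r.cut_out('filter_a','wrist')
th=np.linspace(0,2*np.pi,200)
from scipy.optimize import least_squares
for k in d[:2]:
    cs,_=cv2.findContours(k['pixels'].astype(np.uint8),0,1);q=max(cs,key=cv2.contourArea)[:,0,:]
    q=q[(q[:,1]<355)]
    def sil(p):
        P=np.vstack([np.c_[p[0]+.031*np.cos(th),p[1]+.031*np.sin(th),0*th+z] for z in(0,.02)])
        return cv2.convexHull(proj(c,P).astype(np.float32))
    f=lambda p:[cv2.pointPolygonTest(sil(p),(float(a),float(b)),True) for a,b in q[::3]]
    s=least_squares(f,[.444,-.283],diff_step=1e-3);print(k['score'],k['rect'],s.x,np.std(s.fun))
E
```

```text
clock: 13.6
tool_pos: [0.4445, -0.2817, 0.1053]
eef_rot: [0.708, -0.706, -0.0, -0.0]
contact_force: [0.1, -1.1, -0.4]
opening: 1.0
[ 0.44453412 -0.28168763  0.10534392] [ 7.07880045e-01 -7.06332434e-01 -3.51535210e-04 -4.59142187e-04] [-0.017 -0.015 -0.004 -0.005  0.003 -0.     0.002]
0.73 [258.8, 192.2, 366.2, 302.0] [ 0.44431891 -0.28284094] 0.549422017277533
```

View pics/w11.png

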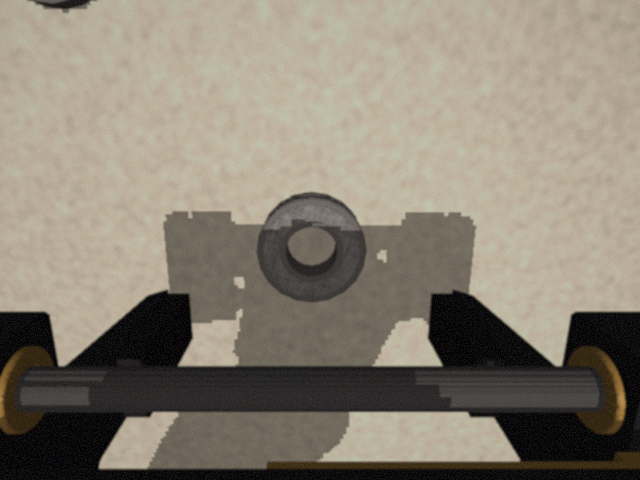

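```bash
python3 -m jog '[[0,0,0.02,0,0],[0,0,0.02,0,0],[0,0,0.02,0,0],[0,0,0.014,0,0],[0,0,0.01,0,0],[0,0,0.006,0,0],[0,0,0.004,0,0],[0,0,0,0,0]]'
python3 -m jog '[[0,0,0,0,1],[0,0,0,0,1],[0,0,0,0,1],[0,0,0,0,1],[0,0,0,0,1],[0,0,0,0,1]]' 12
python3 -c "
from h import *
print(r.get_state()['tool_pos']);snap('wrist','w12.png')"
```

```text
clock: 14.5
tool_pos: [0.444, -0.2831, 0.0113]
eef_rot: [0.707, -0.707, 0.0, 0.0]
contact_force: [1.0, -0.5, 0.0]
opening: 0.999
clock: 15.1
tool_pos: [0.4441, -0.2832, 0.0116]
eef_rot: [0.707, -0.707, 0.0, -0.0]
contact_force: [-0.7, 0.4, 4.7]
opening: 0.695
[ 0.44408476 -0.28321043  0.01163041]
```

View pics/w12.png

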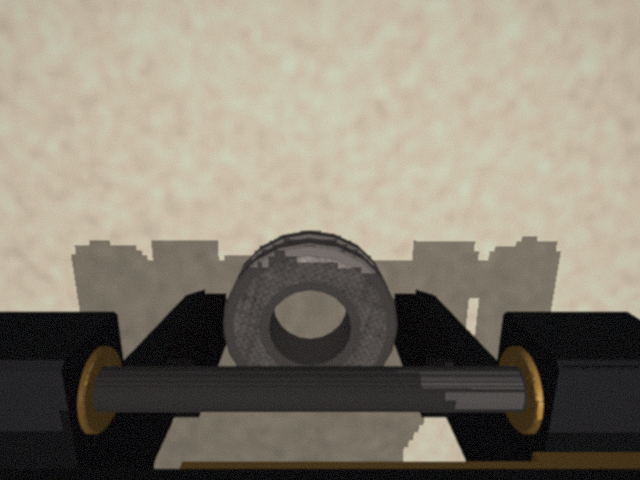

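```bash
python3 -m jog '[[0,0,-0.02,0,1],[0,0,-0.03,0,1],[0,0,-0.035,0,1],[-0.0375,-0.0132,-0.032,0,1],[-0.0375,-0.0132,-0.032,0,1],[-0.0375,-0.0132,-0.031,0,1],[-0.0375,-0.0132,0,0,1],[-0.0375,-0.0132,0,0,1],[-0.0375,-0.0132,0,0,1],[-0.0375,-0.0132,0,0,1],[-0.0375,-0.0132,0,0,1],[-0.0375,-0.0132,0,0,1],[-0.0375,-0.0132,0,0,1],[-0.0375,-0.0132,0,0,1],[-0.0375,-0.0132,0,0,1],[0,0,0,0,1],[0,0,0,0,1],[0,0,0.01,0,1],[0,0,0.01,0,1],[0,0,0,0,1]]'
python3 - <<'E'
from h import *
s=r.get_state();print(s['tool_pos'],s['contact_force'],s['moment']);snap('wrist','w13.png')
E
```

```text
clock: 17.15
tool_pos: [0.6, 0.1633, 0.1677]
eef_rot: [-0.707, 0.708, 0.001, -0.002]
contact_force: [0.6, 0.2, -0.9]
opening: 0.696
[0.59996844 0.16329232 0.16774531] [ 0.59195796  0.17055163 -0.85050771] [0.0294904  0.01660444 0.01269136]
```

View pics/w13.png

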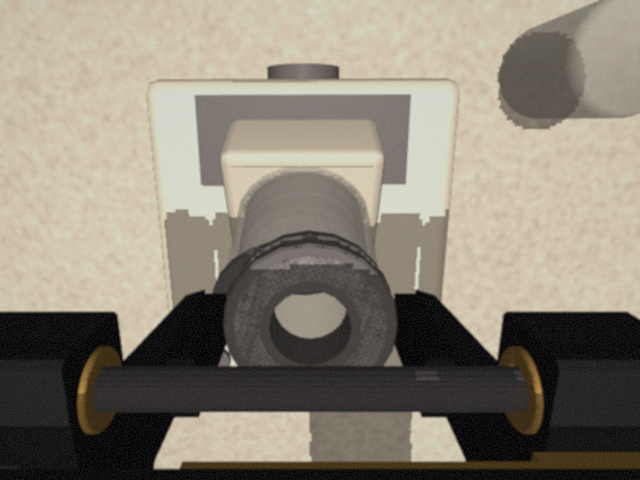

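```bash
python3 -m jog '[[-0.001,-0.001,0,0,1],[0,0,0,0,1],[0,0,0,0,1]]' 8
```

```text
clock: 17.5
tool_pos: [0.6028, 0.1662, 0.1701]
eef_rot: [0.707, -0.707, 0.0, -0.0]
contact_force: [0.0, -0.5, -0.5]
opening: 0.697
```

```bash
python3 -m jog '[[0,0,0.003,0,1],[0,0,0.003,0,1],[0,0,0.002,0,1],[0,0,0.002,0,1],[0,0,0.002,0,1],[0,0,0.001,0,1],[0,0,0,0,1]]'
python3 -m jog '[[0,0,0.001,0,1],[0,0,0.001,0,1],[0,0,0,0,1]]'
python3 - <<'E'
from h import *
s=r.get_state();print(s['tool_pos'],s['contact_force'],s['moment']);snap('wrist','w14.png')
E
```

```text
clock: 18.2
tool_pos: [0.6021, 0.1662, 0.1565]
eef_rot: [0.707, -0.707, -0.0, 0.0]
contact_force: [-1.4, 1.4, 1.4]
opening: 0.699
clock: 18.5
tool_pos: [0.6024, 0.1662, 0.1556]
eef_rot: [0.707, -0.707, -0.0, -0.0]
contact_force: [-4.7, -0.2, 7.5]
opening: 0.698
[0.60240238 0.16617912 0.15564062] [-4.65614998 -0.22063436  7.47065035] [0.02618224 0.79897948 0.06763005]
```

View pics/w14.png

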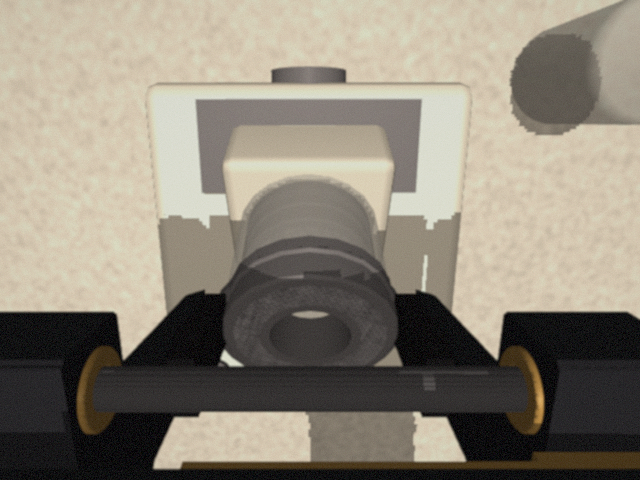

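```bash
python3 -m jog '[[0,0.0006,-0.0014,0,1],[0,0,0,0,1],[0,0.0048,0.00225,0,1],[0,0.0048,0.00225,0,1],[0,0.0048,0.00225,0,1],[0,0.0048,0.00225,0,1],[0,0,0,0,1],[0,0,0,0,1]]'
python3 - <<'E'
from h import *
s=r.get_state();print(s['tool_pos'],s['contact_force'],s['moment']);snap('wrist','w15.png')
a=cv2.imread('pics/w15.png')[165:375,200:420];cv2.imwrite('pics/z15.png',cv2.convertScaleAbs(cv2.resize(a,None,fx=2.8,fy=2.8,interpolation=cv2.INTER_CUBIC),alpha=2.2))
E
```

```text
clock: 19.35
tool_pos: [0.5827, 0.1662, 0.1471]
eef_rot: [0.707, -0.707, 0.0, -0.0]
contact_force: [0.5, -0.4, -0.7]
opening: 0.699
[0.58270431 0.16620792 0.14714095] [ 0.51235122 -0.44094919 -0.72574759] [0.03656553 0.01524255 0.02127221]
```

View pics/z15.png

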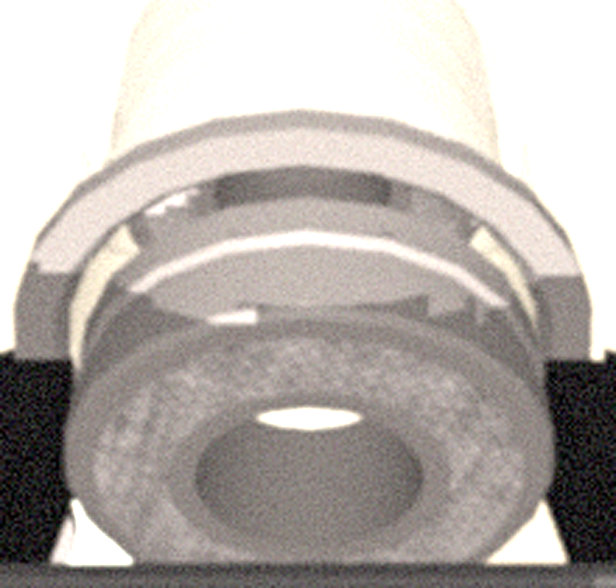

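Same picture as with the first ring; insert and release.

```bash
python3 -m jog '[[0,-0.0004,0.0009,0,1],[0,-0.0004,0.0009,0,1],[0,-0.0004,0.0010,0,1],[0,-0.0004,0.0010,0,1],[0,-0.0004,0.0010,0,1],[0,-0.0004,0.0010,0,1],[0,0,0,0,1],[0,0,0,0,1]]'
python3 -m jog '[[0,0,0,0,0.1],[0,0,0,0,0.1],[0,0,0,0,0.1],[0,0,0,0,0.1],[0,0,0,0,0.1]]'
python3 - <<'E'
from h import *
s=r.get_state();print(s['tool_pos'],s['contact_force'],s['moment']);snap('wrist','w16.png');snap('scene','s16.png')
a=cv2.imread('pics/w16.png')[165:375,200:420];cv2.imwrite('pics/z16.png',cv2.convertScaleAbs(cv2.resize(a,None,fx=2.8,fy=2.8,interpolation=cv2.INTER_CUBIC),alpha=2.2))
E
```

```text
clock: 20.2
tool_pos: [0.5851, 0.1661, 0.1414]
eef_rot: [0.707, -0.707, 0.0, 0.0]
contact_force: [0.2, -0.9, 0.3]
opening: 0.696
clock: 20.7
tool_pos: [0.5851, 0.1661, 0.1414]
eef_rot: [0.707, -0.707, 0.0, -0.0]
contact_force: [0.2, -0.6, 0.4]
opening: 0.899
[0.58513336 0.16613813 0.14138057] [ 0.2250046  -0.63277633  0.38313588] [ 0.04165676  0.0210307  -0.01641112]
```

View pics/z16.png

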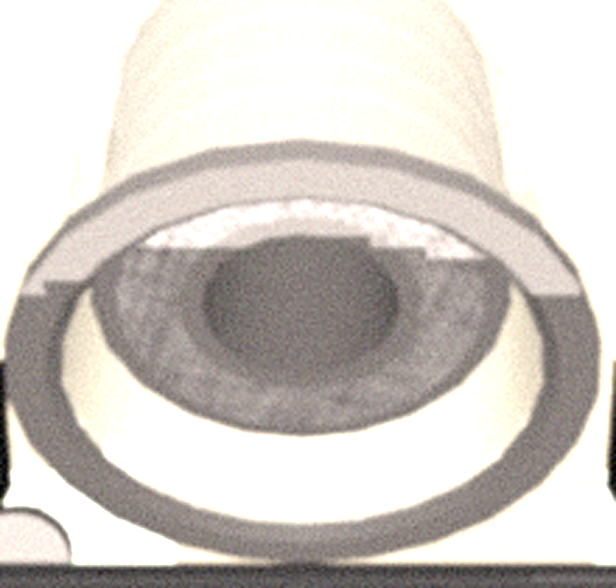

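Run:
```python
from lip import *
c=r.get_calibration('wrist');a=cv2.imread('pics/w16.png');M=np.array([.5887,.1664,.1376]);xt=np.array([.9063,0,.4226])
a=cv2.convertScaleAbs(a,alpha=1.8)
for o,R,dx in((0,.04,0),(-.018,.031,-.0015),(-.018,.0145,-.0015)):
    cv2.polylines(a,[proj(c,circ(list(M+dx*xt)+[0.],R,o)).round().astype(int)],True,(0,0,255),1)
cv2.imwrite('pics/ov16.png',a[165:375,200:420].repeat(2,0).repeat(2,1))
```

```text
(no output)
```

View pics/ov16.png

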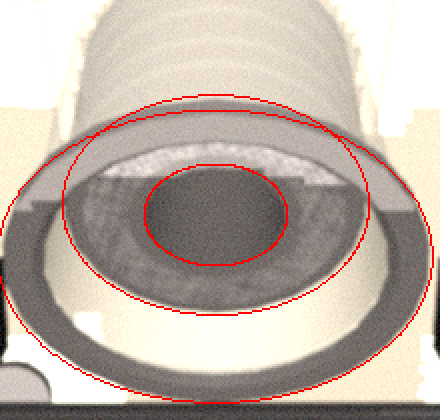

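```bash
python3 -m jog '[[0,0,-0.03,0,0],[0,0,-0.03,0,0],[0.0318,-0.0015,0,0,0],[0.0318,-0.0015,0,0,0],[0.0318,-0.0015,0,0,0],[0.0318,-0.0015,0,0,0],[0.0318,-0.0015,0,0,0],[0.0318,-0.0015,0,0,0],[0.0318,-0.0015,0,0,0],[0.0318,-0.0015,0,0,0],[0.0318,-0.0015,0.02,0,0],[0.0318,-0.0015,0.02,0,0],[0,0,0,0,0],[0,0,0,0,0],[0,0,0,0,0]]' 12
python3 - <<'E'
from h import *
s=r.get_state();c=r.get_calibration('wrist');snap('wrist','w17.png');print(s['tool_pos'],s['eef_rot'],s['qd'].round(3)[:2])
th=np.linspace(0,2*np.pi,200)
from scipy.optimize import least_squares
for k in r.cut_out('cover','wrist')[:2]:
    cs,_=cv2.findContours(k['pixels'].astype(np.uint8),0,1);q=max(cs,key=cv2.contourArea)[:,0,:]
    q=q[(q[:,1]<355)]
    def sil(p):
        P=np.vstack([np.c_[p[0]+R*np.cos(th),p[1]+R*np.sin(th),0*th+z] for z,R in((0,.031),(.012,.031),(.062,.012))])
        return cv2.convexHull(proj(c,P).astype(np.float32))
    f=lambda p:[cv2.pointPolygonTest(sil(p),(float(a),float(b)),True) for a,b in q[::3]]
    s=least_squares(f,[.6,-.152],diff_step=1e-3,loss='soft_l1');print(k['score'],k['rect'],s.x,np.std(s.fun))
E
```

```text
clock: 22.3
tool_pos: [0.6008, -0.1502, 0.1618]
eef_rot: [0.708, -0.706, -0.0, -0.001]
contact_force: [0.6, -0.1, -0.6]
opening: 1.003
[ 0.60080784 -0.15022852  0.16178637] [ 7.07867392e-01 -7.06344979e-01 -5.80002193e-05 -7.23202088e-04] [-0.013 -0.008]
0.91 [265.5, 177.9, 355.1, 266.1] [ 0.60203132 -0.15238645] 0.4632218942858995
```

View pics/w17.png

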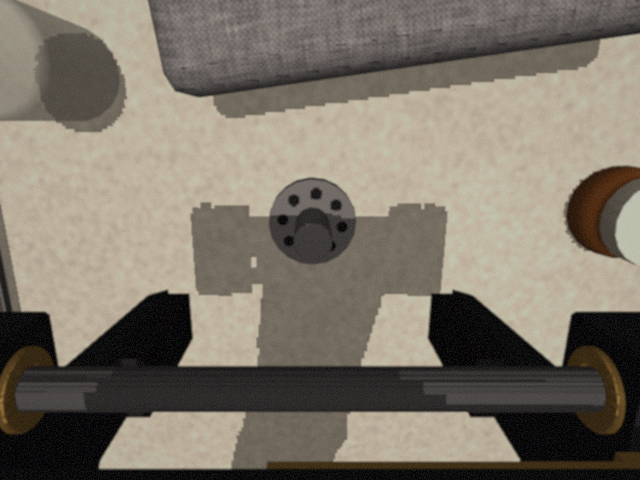

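```bash
python3 -m jog '[[0,-0.0015,0.02,0,0],[0,0,0.025,0,0],[0,0,0.025,0,0],[0,0,0.02,0,0],[0,0,0.015,0,0],[0,0,0.01,0,0],[0,0,0.006,0,0],[0,0,0,0,0],[0,0,0,0,0]]'
python3 -c "
from h import *
print(r.get_state()['tool_pos']);snap('wrist','w18.png')"
```

```text
clock: 23.3
tool_pos: [0.6023, -0.152, 0.041]
eef_rot: [0.707, -0.707, 0.001, -0.0]
contact_force: [0.5, -0.1, -0.2]
opening: 0.999
[ 0.60227467 -0.15202982  0.04103106]
```

View pics/w18.png

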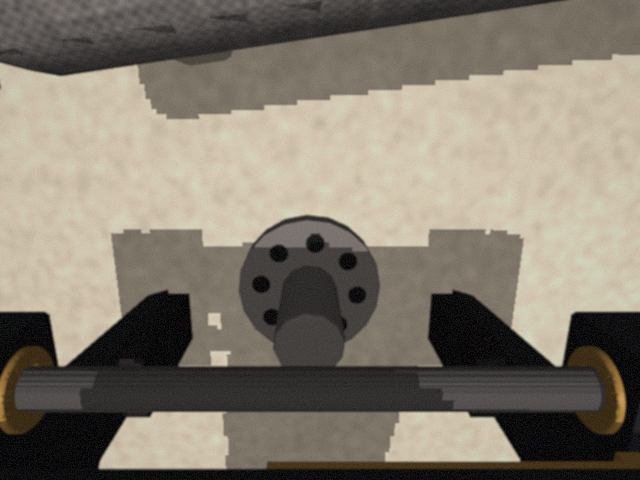

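Knob centred between the fingers (px 309, 345). Close and lift.

```bash
python3 -m jog '[[0,0,0,0,1],[0,0,0,0,1],[0,0,0,0,1],[0,0,0,0,1],[0,0,0,0,1],[0,0,0,0,1],[0,0,0,0,1],[0,0,0,0,1],[0,0,0,0,1],[0,0,0,0,1]]' 10
python3 -m jog '[[0,0,-0.02,0,1],[0,0,-0.03,0,1],[0,0,-0.03,0,1],[0,0,-0.03,0,1],[0,0,-0.03,0,1],[0,0,-0.03,0,1],[0,0,-0.02,0,1],[0,0,0,0,1],[0,0,0,0,1]]'
python3 -c "
from h import *
print(r.get_state()['tool_pos']);snap('wrist','w19.png')"
```

```text
clock: 24.35
tool_pos: [0.6017, -0.1518, 0.0403]
eef_rot: [0.707, -0.707, -0.0, -0.0]
contact_force: [0.3, 1.6, 0.1]
opening: 0.267
clock: 25.25
tool_pos: [0.6012, -0.1517, 0.2298]
eef_rot: [0.707, -0.707, -0.0, 0.0]
contact_force: [0.5, -0.3, -1.3]
opening: 0.27
[ 0.60123538 -0.15170939  0.2297584 ]
```

View pics/w19.png

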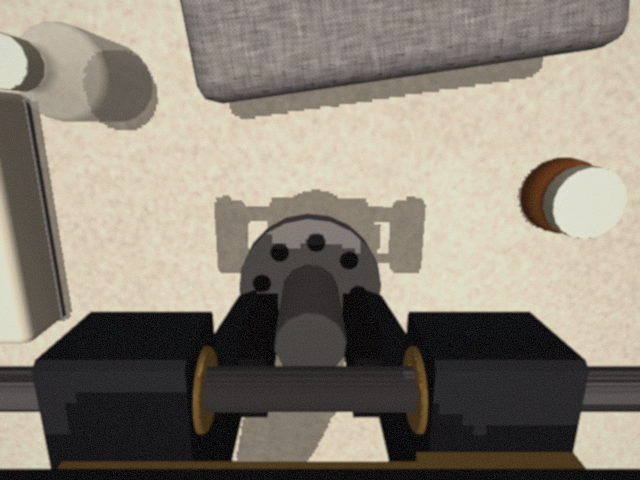

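```bash
python3 -m jog '[[-0.0318,-0.0005,0,0,1],[-0.0318,-0.0005,0,0,1],[-0.0318,-0.0005,0,0,1],[-0.0318,-0.0005,0,0,1],[-0.0318,-0.0005,0,0,1],[-0.0318,-0.0005,0,0,1],[-0.0318,-0.0005,0,0,1],[-0.0318,-0.0005,0,0,1],[-0.0318,-0.0005,0,0,1],[-0.0318,-0.0005,0,0,1],[0,0,0.01,0,1],[0,0,0.012,0,1],[0,0,0,0,1],[0,0,0,0,1],[0,0,0,0,1],[0,0,0,0,1]]' 8
python3 -c "
from h import *
s=r.get_state();print(s['tool_pos'],s['contact_force'],s['moment']);snap('wrist','w20.png')"
```

```text
clock: 26.9
tool_pos: [0.607, 0.1654, 0.2088]
eef_rot: [-0.707, 0.707, -0.0, 0.0]
contact_force: [-0.3, -0.5, -1.1]
opening: 0.266
[0.60701995 0.16537679 0.20877862] [-0.34381664 -0.46842627 -1.10195762] [ 0.04974964  0.02428562 -0.06832946]
```

View pics/w20.png

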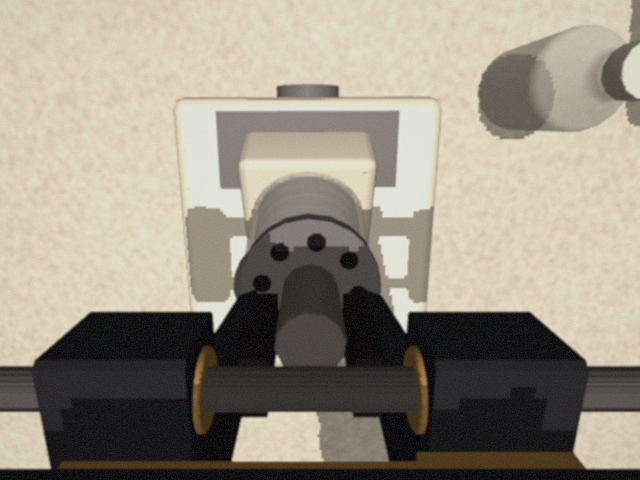

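```bash
python3 -m jog '[[-0.0009,0.001,0.006,0,1],[0,0,0.005,0,1],[0,0,0.003,0,1],[0,0,0,0,1],[0,0.0018,0.0009,0,1],[0,0.0018,0.0009,0,1],[0,0.0018,0.0009,0,1],[0,0.0018,0.0009,0,1],[0,0.0017,0.0009,0,1],[0,0.0016,0.0009,0,1],[0,0,0,0,1]]'
python3 -c "
from h import *
s=r.get_state();print(s['tool_pos'],s['contact_force'],s['moment']);snap('wrist','w21.png')"
```

```text
clock: 28.05
tool_pos: [0.5947, 0.1671, 0.1888]
eef_rot: [0.707, -0.707, -0.0, 0.0]
contact_force: [-0.6, 0.3, 0.9]
opening: 0.267
[0.59465812 0.16706375 0.18882693] [-0.62094986  0.28760604  0.92990895] [0.11206836 0.10573597 0.01344387]
```

View pics/w21.png

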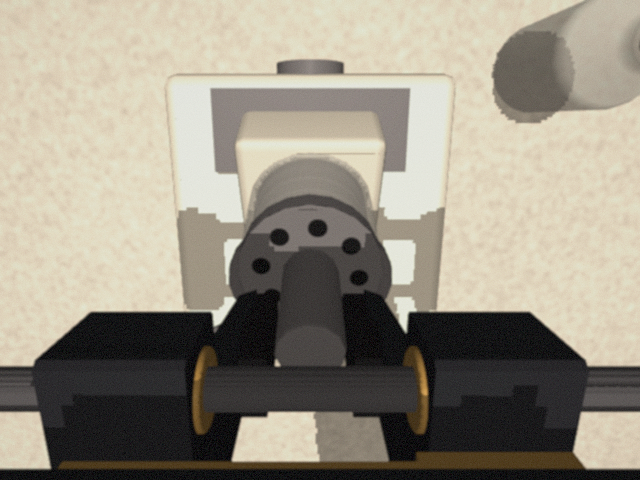

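```bash
python3 -m jog '[[0.0007,0.0017,0.0015,0,1],[0,0.0017,0.0015,0,1],[0,0.0017,0.0015,0,1],[0,0.0017,0.0015,0,1],[0,0.0017,0.0015,0,1],[0,0,0,0,1],[0,0,0,0,1]]'
python3 -c "
from h import *
s=r.get_state();print(s['tool_pos'],s['contact_force'],s['moment']);snap('wrist','w22.png')
c=r.get_calibration('wrist');pickle.dump((s,c),open('w22.pkl','wb'))
a=cv2.imread('pics/w22.png')[130:380,190:440];cv2.imwrite('pics/z22.png',cv2.convertScaleAbs(cv2.resize(a,None,fx=2.3,fy=2.3,interpolation=cv2.INTER_CUBIC),alpha=2.2))"
```

```text
clock: 28.8
tool_pos: [0.5863, 0.1663, 0.1813]
eef_rot: [0.707, -0.707, -0.0, 0.0]
contact_force: [-2.2, 1.5, 2.9]
opening: 0.268
[0.58633878 0.16630306 0.18130048] [-2.21268158  1.49345214  2.94818546] [ 0.20216271  0.33519651 -0.03290902]
```

View pics/z22.png

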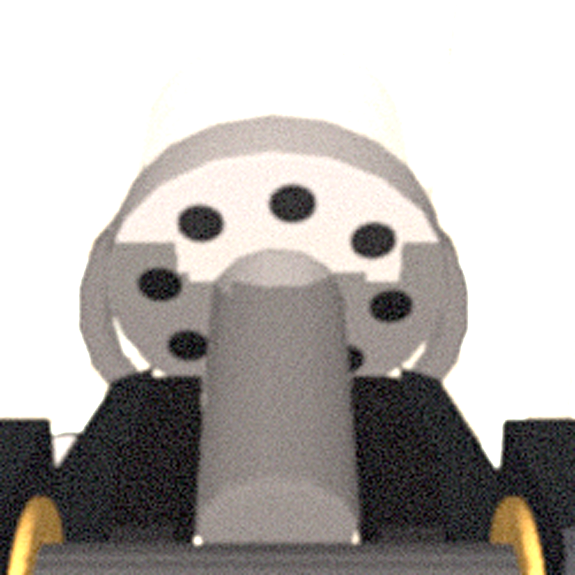

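```bash
python3 -m jog '[[0,-0.0003,0.0007,0,1],[0,-0.0003,0.0007,0,1],[0,0,0,0,1]]'
python3 - <<'E'
from lip import *
s=r.get_state();print(s['tool_pos'],s['contact_force'],s['moment']);c=r.get_calibration('wrist');snap('wrist','w23.png')
a=cv2.convertScaleAbs(cv2.imread('pics/w23.png'),alpha=2)
n=np.array([-.4226,0,.9063]); pv=s['tool_pos']+[0,0,.011]
for h,R in((-.051,.031),(-.039,.031),(-.039,.012),(.011,.012)):
    cv2.polylines(a,[proj(c,circ(list(pv+h*n)+[0.],R)).round().astype(int)],True,(0,0,255),1)
cv2.polylines(a,[proj(c,circ([.5887,.1664,.1376,0.])).round().astype(int)],True,(255,0,0),1)
cv2.imwrite('pics/ov23.png',a[130:380,190:440].repeat(2,0).repeat(2,1))
E
```

```text
clock: 29.15
tool_pos: [0.5862, 0.1663, 0.1806]
eef_rot: [0.707, -0.707, -0.001, 0.001]
contact_force: [-4.6, -0.6, 9.4]
opening: 0.271
[0.58624704 0.16633123 0.18060441] [-4.56286324 -0.55643445  9.41641492] [0.18843929 1.09197135 0.05898152]
```

View pics/ov23.png

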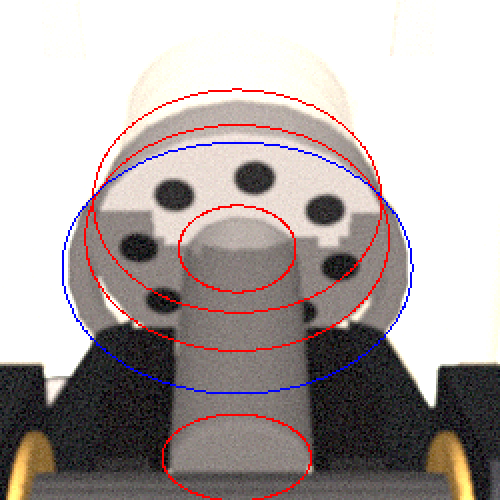

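```bash
python3 -m jog '[[0,0.0008,-0.0018,0,1],[0,0,0,0,1],[0,0.0047,0.0022,0,1],[0,0.0047,0.0022,0,1],[0,0.0047,0.0022,0,1],[0,0.0046,0.0021,0,1],[0,0,0,0,1],[0,0,0,0,1]]'
python3 - <<'E'
from lip import *
s=r.get_state();print(s['tool_pos'],s['contact_force'],s['moment']);c=r.get_calibration('wrist');snap('wrist','w24.png')
a=cv2.imread('pics/w24.png')[130:380,190:440];cv2.imwrite('pics/z24.png',cv2.convertScaleAbs(cv2.resize(a,None,fx=2.3,fy=2.3,interpolation=cv2.INTER_CUBIC),alpha=2.))
E
```

```text
clock: 30.0
tool_pos: [0.5677, 0.1664, 0.1732]
eef_rot: [0.707, -0.707, 0.0, -0.0]
contact_force: [0.1, 1.0, -1.8]
opening: 0.265
[0.56769774 0.1663767  0.17316307] [ 0.05007747  1.00658847 -1.78264202] [0.03576478 0.01928347 0.00151586]
```

View pics/z24.png

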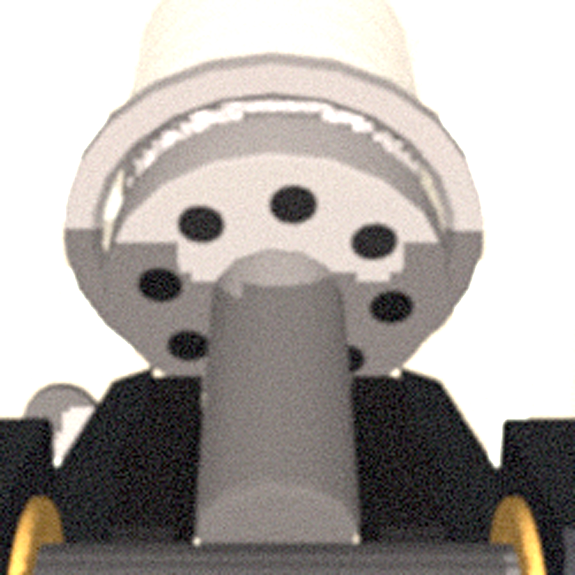

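```bash
python3 -m jog '[[0,-0.0004,0.0009,0,1],[0,-0.0004,0.0009,0,1],[0,-0.0004,0.0009,0,1],[0,-0.0004,0.0009,0,1],[0,-0.0005,0.0009,0,1],[0,0,0,0,1]]'
python3 -m jog '[[0,-0.0008,0.0018,0,1],[0,-0.0009,0.0018,0,1],[0,-0.0008,0.0018,0,1],[0,0,0,0,1]]'
python3 - <<'E'
from lip import *
s=r.get_state();print(s['tool_pos'],s['contact_force'],s['moment']);c=r.get_calibration('wrist');snap('wrist','w25.png')
a=cv2.imread('pics/w25.png')[130:380,190:440];cv2.imwrite('pics/z25.png',cv2.convertScaleAbs(cv2.resize(a,None,fx=2.3,fy=2.3,interpolation=cv2.INTER_CUBIC),alpha=2.))
E
```

```text
clock: 30.65
tool_pos: [0.5698, 0.1663, 0.1685]
eef_rot: [0.707, -0.707, 0.0, 0.0]
contact_force: [0.1, 0.0, -1.2]
opening: 0.272
clock: 31.05
tool_pos: [0.5723, 0.1662, 0.1629]
eef_rot: [0.707, -0.707, -0.0, 0.0]
contact_force: [0.1, -0.2, -1.9]
opening: 0.269
[0.57226728 0.16623851 0.1629005 ] [ 0.12246261 -0.15922173 -1.9301471 ] [0.02890718 0.01043678 0.03387805]
```

View pics/z25.png

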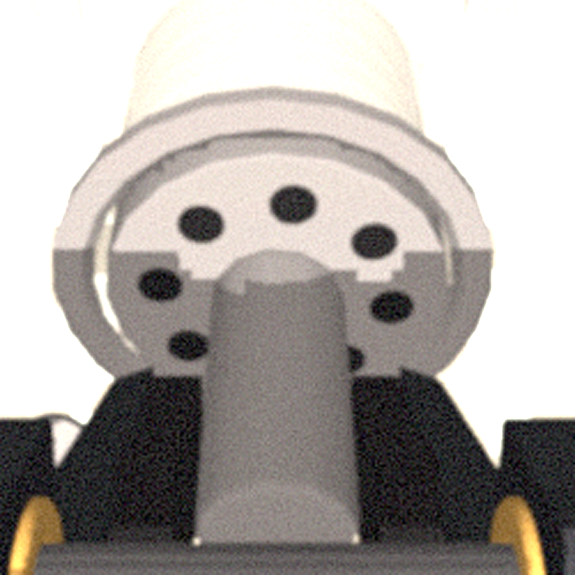

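```bash
python3 -m jog '[[-0.0004,-0.0008,0.0018,0,1],[0,-0.0009,0.0018,0,1],[0,-0.0004,0.0009,0,1],[0,0,0,0,1]]'
python3 -m jog '[[0,-0.0004,0.0009,0,1],[0,-0.0004,0.0009,0,1],[0,0,0,0,1],[0,0,0,0,1]]'
python3 -c "
from h import *
s=r.get_state();print(s['tool_pos'],s['contact_force'],s['moment'])"
```

```text
clock: 31.5
tool_pos: [0.5744, 0.1667, 0.1586]
eef_rot: [0.707, -0.707, -0.0, 0.0]
contact_force: [0.5, 0.4, -0.6]
opening: 0.267
clock: 31.9
tool_pos: [0.5752, 0.1668, 0.157]
eef_rot: [0.707, -0.707, 0.0, -0.0]
contact_force: [0.9, -0.8, -1.5]
opening: 0.271
[0.57521775 0.16675748 0.15696806] [ 0.92317741 -0.83439375 -1.52632348] [ 0.01570738  0.0384747  -0.01579261]
```

```bash
python3 -m jog '[[0,0,0,0,0.6],[0,0,0,0,0.6],[0,0,0,0,0.5],[0,0,0,0,0.4],[0,0,0,0,0.4],[0,0,0,0,0.4]]'
python3 - <<'E'
from lip import *
s=r.get_state();print(s['tool_pos'],s['contact_force'],s['moment']);c=r.get_calibration('wrist');snap('wrist','w26.png')
a=cv2.convertScaleAbs(cv2.imread('pics/w26.png'),alpha=2);M=np.array([.5887,.1664,.1376]);xt=np.array([.9063,0,.4226])
for o,R,dx in((0,.04,0),(-.006,.031,-.0015),(-.006,.012,-.0015),(.044,.012,-.0015)):
    cv2.polylines(a,[proj(c,circ(list(M+dx*xt)+[0.],R,o)).round().astype(int)],True,(0,0,255),1)
cv2.imwrite('pics/ov26.png',a[130:400,190:440].repeat(2,0).repeat(2,1))
E
```

```text
clock: 32.5
tool_pos: [0.5752, 0.1668, 0.157]
eef_rot: [0.707, -0.707, 0.0, -0.0]
contact_force: [-0.4, 1.1, -0.3]
opening: 0.598
[0.57523633 0.16675037 0.15699673] [-0.36286628  1.09980445 -0.27809145] [-0.01567412  0.01051986 -0.02367143]
```

View pics/ov26.png

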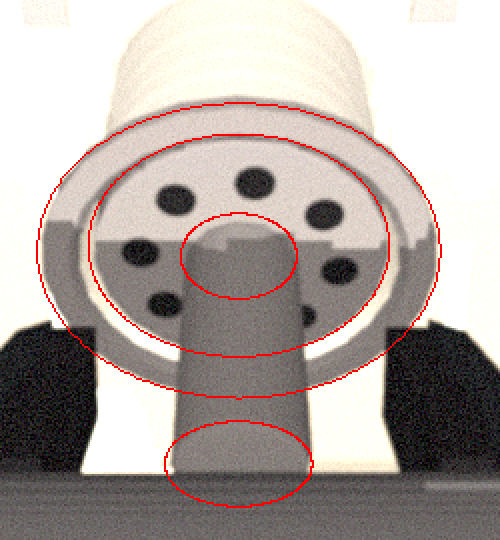

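```bash
python3 -m jog '[[0,0,-0.02,0,0.4],[0,0,-0.03,0,0.4],[0,0,-0.03,0,0.4],[0,0,-0.03,0,0.4],[0,0.03,0,0,0.4],[0,0.03,0,0,0.4],[0,0,0,0,0.4],[0,0,0,0,0.4]]'
python3 - <<'E'
from lip import *
M=np.array([.5887,.1664,.1376]);xt=np.array([.9063,0,.4226]); A=[]
for n,(x,y,w,h) in(('wrist',(180,0,240,240)),('scene',(330,110,150,150)),('top',(140,180,140,140))):
    s=r.get_state();c=r.get_calibration(n);snap(n,n+'27.png')
    a=cv2.convertScaleAbs(cv2.imread('pics/%s27.png'%n),alpha=1.8)[y:y+h,x:x+w];k=390/h;a=cv2.resize(a,(390,390),interpolation=cv2.INTER_CUBIC);b=a.copy()
    for o,R,dx in((0,.04,0),(-.006,.031,-.0015),(.044,.012,-.0015)):
        cv2.polylines(b,[((proj(c,circ(list(M+dx*xt)+[0.],R,o))-[x,y]+.5)*[390/w,k]).round().astype(int)],True,(0,0,255),1)
    A.append(np.vstack([a,b]))
print(s['tool_pos'],s['contact_force'])
cv2.imwrite('pics/fin.png',cv2.resize(np.hstack(A),None,fx=.68,fy=.68))
E
```

```text
clock: 33.35
tool_pos: [0.5152, 0.1669, 0.2673]
eef_rot: [0.707, -0.707, 0.0, -0.0]
contact_force: [2.4, -0.2, -0.7]
opening: 0.6
[0.5163249  0.16673757 0.26707376] [ 0.2938631  -0.84784249 -0.43471914]
```

View pics/fin.png

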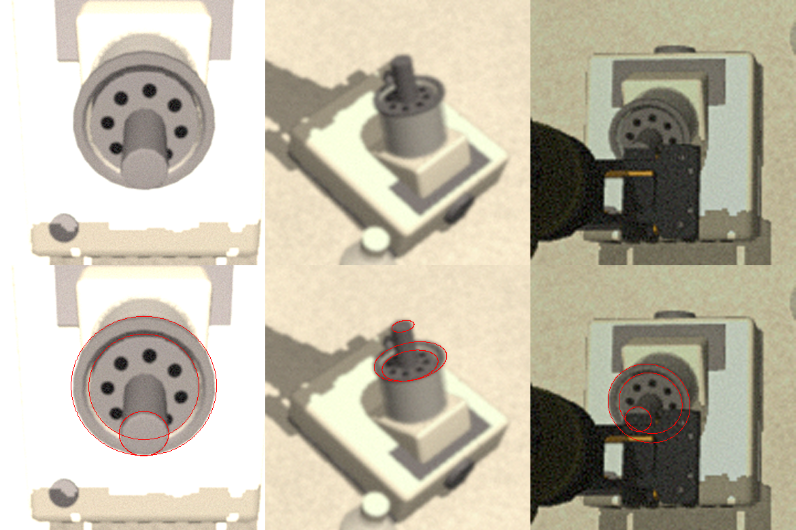

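```bash
python3 -c "
from h import *
r.finish_job()"
```

```text
the job is handed in; nothing more can be done
```

Both filter rings and the cover are in the tube and the job is handed in, at about 33.5 s of the 72 s allowed. The judging gave no verdict back.

**How it was done:** The tool can only point straight down, so I gripped each part across the level axis. I pressed it flat on the leaning lip so it turned to the tube's 25°, then slid it over the mouth and pushed it in square. Forces stayed at roughly 10 N or less. Each ring was released about 5 mm in and slid down on its own. The cover went in the same way, held by its knob until about home, then released.

**Last checks:**
- **Rings:** after the second ring, the wrist picture matched the computed outline of a ring lying flat on top of another.
- **Cover:** the wrist and scene pictures matched the computed home outline, with the knob pointing out. The top view also fitted as far as it could be seen, because the gripper hid part of it.
- **Surroundings:** the arm was clear of everything. The hand rest, bottle and jar were never touched in any move, but I did not re-measure where they stand.

**Small disagreements:** the cameras differed by about 2 mm on where the mouth is, within the stated calibration, and I used the wrist view. Some part edges showed 2–3 mm inside the model outline, probably because the edges are bevelled.

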